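# Clear the sanding jig and draw its stop rod to the groove

### The job

Clear the two dark wooden offcuts off the plywood base of the sanding jig into the grey scrap bin. Then take the stop rod by its knob and draw it straight along its leaning bore, without forcing it sideways, until the dark groove round its shank has just come clear of the metal block (about 62 mm of shank showing); it must not come out of the bore. Finish still holding the rod there, and leave everything else on the bench where it is.

Things in the scene. Friction and masses are not known exactly. Their poses are not given: they have to be found in the camera images.
- jig: Sanding jig, fixed: flat plywood base 160 (x) by 300 (y) by 24 mm thick on the bench, a leaning metal block near its +y end. Origin: centre of the base's underside; x, y along its edges, z up. It stands left or right of the robot's midline, the bin on the other side, each turned up to 0.3 rad from the robot's axes.
- bore: Bore in the jig's aluminium block (66 x 66 mm, 95 mm along the bore). Origin: centre of its mouth, mid upper face of the block, at (5, 105, 118) mm in the jig's frame. z: out along the bore, leaning 0.349 rad (20 deg) from vertical to the jig's -x (robot) side; y level, as the jig's. Blind round hole 85 mm deep, 15.2 mm wide. A black clamp screw on the +y side is not to be used.
- rod: Loose steel rod, about 200 g, seated in the bore: shank 14 mm wide, 105 mm long; black knob on top 30 mm wide, 36 mm long. Origin: centre of the knob's underside; z along the rod to the knob (knob z 0 to 36 mm, shank 0 to -105). Dark groove round the shank at z -56 to -60 mm. Seated, 20 mm of shank shows, the groove is hidden. Only its weight keeps it in: it slides back if let go.
- bin: Grey open-topped scrap bin, fixed, 170 (x) by 220 (y) by 80 mm high, walls and floor 5 mm. Origin: centre of its underside on the bench; x, y along its edges.
- offcut_rebate: Dark wood offcut, stepped in section, about 40 g, lying on the jig's base: lower part 56 (x) by 36 (y) by 18 mm high; on it a step 56 by 20 by 14 mm high, along the -y side (y from -18 to +2 mm). 32 mm high in all. Origin: centre of its underside, z up.
- offcut_tenon: Dark wood offcut, about 40 g, lying on the jig's base: a 34 mm cube with a tenon 22 mm wide (y) and 14 mm high (z 10 to 24) standing 19 mm out of its +x face. Origin: centre of the cube's underside, z up.
- wax_tin: Bystander: round metal tin, 48 mm across, 40 mm high, between jig and bin. Origin: centre of its underside.
- sanding_block: Bystander: cork sanding block, 62 by 102 by 30 mm high, between jig and bin, long side away from the robot. Origin: centre of its underside.
- mallet: Bystander: hammer lying at the back of the bench.
- glue: Bystander: white glue bottle, 60 mm across, 150 mm high, standing at the back. Origin: centre of its underside.
- try_square: Bystander: try square, wooden stock and steel blade, 18 mm high, lying at the back.
- cleaning_stick: Bystander: reddish-brown belt-cleaning stick, 35 by 160 by 35 mm high, at the robot's right. Origin: centre of its underside.
- screwdriver: Bystander: screwdriver lying at the robot's left.

How it is judged:
On the way, in this order (a step that is already met when the one before it is completed fails the run):
1. both offcuts lie in the scrap bin (x of offcut_rebate in the frame of bin between -0.082 and 0.082 m and y of offcut_rebate in the frame of bin between -0.107 and 0.107 m and height (world z) of each of offcut_rebate, offcut_tenon below 0.065 m and x of offcut_tenon in the frame of bin between -0.082 and 0.082 m and y of offcut_tenon in the frame of bin between -0.107 and 0.107 m), for 0.2 s.
2. the rod is held in the fingers, drawn out to its groove and still in line with its bore (z of rod in the frame of bore between 0.054 and 0.072 m and angle between the z axis of rod and the z axis of bore, either way round below 0.06 rad and contact force between the fingers and rod above 3 N), for 0.2 s.
At the end, for the whole second after the job is handed in: Both offcuts in the bin (inside its walls, below 65 mm); rod gripped (over 3 N) and at rest (under 0.02 m/s), 54 to 72 mm of shank showing, in line with the bore within 0.06 rad and pressing on it under 20 N; arm on the jig under 2 N (all of step 1 and all of step 2 and linear speed of rod below 0.02 m/s and contact force between rod and jig below 20 N and contact force between the arm and jig below 2 N and linear speed of each of offcut_rebate, offcut_tenon below 0.05 m/s); the arm keeps its last pose, push and grip.
It fails at once if the rod comes out of its bore, or nearly so (more than 95 mm of shank showing) (z of rod in the frame of bore above 0.095 m).
It fails at once if the rod is forced against its bore (more than 60 N) (contact force between rod and jig above 60 N).
It fails at once if a bystander is moved by more than 30 mm (distance of any of wax_tin, sanding_block, mallet, glue, try_square, cleaning_stick, screwdriver from where it was at the start of the episode above 0.03 m).
It also fails if it takes over 72 s, if anything falls off the work surface, if the arm or the gripper's body presses on something with over 40 N, if the wrist force passes 120 N, or if a joint passes its speed limit or range.

### The arm

A 6-joint arm with a two-finger parallel gripper is mounted at the origin on the work surface. World frame = base frame: x ahead of the robot, y to its left, z up, the work surface at z = 0. Lengths are in m, angles in rad, forces in N, time in s.
With the tool pointing down it reaches from about 0.425 to 0.95 m from the base axis. Payload 3.5 kg.
Tool frame: the origin (TCP) lies at the very end of the fingers, on their centre line; the grasp point (between the pads) lies 19 mm behind it (tcp_to_grasp is the distance from the TCP to the grasp point, in m); z points along the fingers, y is the direction in which the jaws open and shut (so a half turn about z gives the same grasp; the last joint's range is limited). The gripper opens to 85 mm and grips with 20 to 120 N. Pads are 22 mm wide; open, the fingers measure 114 mm over their backs; the gripper's body (76 mm by 85 mm) begins 54 mm behind the grasp point. The pads swing forward as they close: fully open they stand 13 mm farther back than shut.
Start: joints at [-1.442, 0.286, 1.577, -0, 1.279, -0.15], TCP at [0.186, -0.649, 0.231] pointing down, gripper open.
Joint ranges: [-2.77, 2.77], [-0.9, 2.22], [0.21, 2.48], [-1.53, 4.67], [0.24, 2.81], [-2.84, 2.84]. Speed limits (rad/s): [2.79, 2.79, 3.14, 3.14, 3.14, 3.14].

### API

Orientations are given as a unit quaternion [x, y, z, w].
In Python, from plant import * gives the robot as it stands. The module is installed in compiled form; this text tells all that it offers.
- The arm moves only by the tool arm_command, never from a script. Its argument "steps" is a list of rows, each a list of 3 entries, a list of its own where there are three numbers: the turn, a rotation vector about the tool's x, y, z in rad, then the shift along the tool's x, y, z in m, then the gripper command: -1 is shut, 1 is fully open, values between are in proportion. A call has 1 to 12 rows; each row is the pose to reach, as a shift and turn from the pose measured when the call began, along the tool's axes at that moment; what a row does not reach only later rows make up. A row lasts 1/8 s, in which the tool goes at most 62.5 mm and 10.7 degrees, less where a joint would pass 70% of its speed; a pose out of reach is approached as far as the arm can. A call with a gripper value outside its range is refused whole. The fingers move at their own pace and stop on an object; "force" is the grip in N (left out, the last holds). Time passes only in rows, so rows that repeat a pose let the fingers close. It gives the time, the measured TCP pose, the force and the opening at its end, in the units of the state.
- get_state(): the state, without advancing time (a new reading comes with each control period).
- read_camera(name): name is "scene" or "top"; returns a dict with "frame" (420x560x3 uint8, red, green, blue), "vfov" (degrees; the focal length in pixels is half the picture's height over the tangent of half this angle, whatever the lens; pixels are square), "cx", "cy" (the principal point, pixels), "position" and "rotation" of the camera in the world. Camera axes: x right, y up, looking along -z (the intrinsics and any distortion apply to the point x, -y, -z); pixel columns grow to the right and rows downward; lengths in m; the calibration is good to about 2 mm. A picture is of the moment at which its call begins. There is no depth.
- sign_off(): hands the job in, once; it reports no verdict.
The state is a dict: "time": time; "qpos": joint angles; "dq": joint speeds; "joint_efforts": joint torques, N m; "eef_pos": TCP position; "tcp_rot": TCP orientation; "contact_force": force on the tool from outside, world axes, zero at the start; "wrist_torque": the same for the moment, N m; "opening": opening from 0.0 (shut) to 1.0 (fully open).
Only numpy, scipy, OpenCV 4.12 (cv2) and the standard library are available. Lean on these libraries where they do the work, as an engineer would, in place of code of your own. Each camera call takes 0.05 s, during which the arm holds its last target.

## Working session

There is one attempt and no reset: what is moved stays moved. The work goes in short steps, Python scripts to look and compute and a tool call to move; the robot and the scene stay as the last step left them, time stands still between calls to the robot, and variables do not carry over. Pictures are saved under pics/ and viewed, and the job is handed in when it is done.

Besides the shell and the picture viewer there is one more tool, called after "Emit:" by a JSON object that holds its "name" and its "arguments", one argument or row to a line. arm_command: Moves the arm, as the interface text tells. Its arguments: {"type":"object","properties":{"steps":{"type":"array"},"force":{"type":"number"}},"required":["steps"]}

```bash
mkdir -p pics; cat > h.py <<'E'
from plant import *
import numpy as np, cv2
from scipy.spatial.transform import Rotation as R
def snap(n,out):
    c=read_camera(n); cv2.imwrite('pics/'+out,cv2.cvtColor(c['frame'],cv2.COLOR_RGB2BGR)); return c
E
python3 - <<'E'
from h import *
import pickle
for n in('scene','top'):
    c=snap(n,n+'0.png'); pickle.dump(c,open(n+'0.pkl','wb'))
    print({k:v for k,v in c.items() if k!='frame'})
print(get_state())
E
```

```text
{'vfov': 43.354891541397876, 'cx': 279.1175653418745, 'cy': 203.69745483363357, 'position': array([ 1.36425318, -0.74837008,  1.21706374]), 'rotation': array([0.34681278, 0.14894273, 0.35619829, 0.85478637])}
{'vfov': 57.551438678098734, 'cx': 286.87808129373605, 'cy': 207.22262966175964, 'position': array([0.53501509, 0.02910931, 1.58121033]), 'rotation': array([ 0.01493266, -0.02566538, -0.70331447,  0.71025844])}
{'time': 0.1, 'qpos': array([-1.44198211e+00,  2.87137107e-01,  1.57802931e+00,  3.87199225e-07,
        1.27861702e+00, -1.50016058e-01]), 'dq': array([-0.00064005, -0.0035447 , -0.00308399, -0.00070897, -0.00044122,
       -0.0009211 ]), 'joint_efforts': array([ 1.17472504e-03, -4.07294941e+01, -2.93700510e+01, -1.54214972e-04,
        3.40467515e-03, -9.59931867e-08]), 'eef_pos': array([ 0.18572165, -0.64832595,  0.23004618]), 'tcp_rot': array([ 9.90296854e-01,  1.38963813e-01,  1.17972274e-05, -1.09532477e-03]), 'contact_force': array([ 0.21942829, -1.18336437, -0.50670777]), 'wrist_torque': array([-0.01567436, -0.00075825,  0.01572881]), 'opening': 0.9972955129202768}
```

View pics/scene0.png

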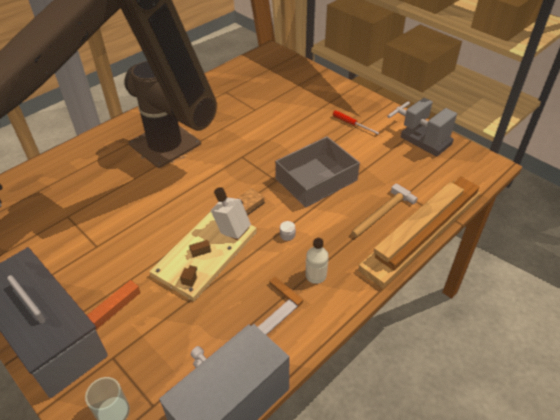

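View pics/top0.png

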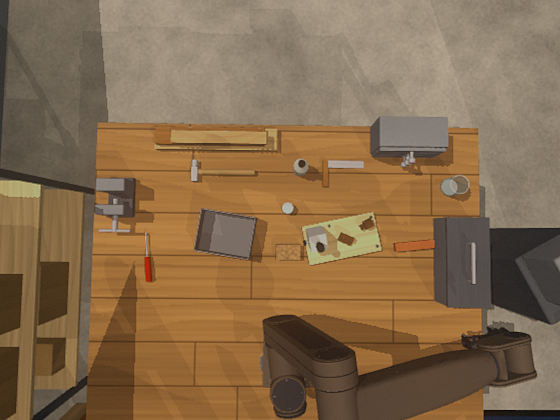

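The top view shows the jig (about 342,240), with offcuts at (346,239) and (368,223), the block at about (316,238), the bin at (226,234), the tin at (288,208) and the cork at (290,252). I'll zoom in on these.

```bash
python3 - <<'E'
import cv2
t=cv2.imread('pics/top0.png')[195:280,185:395]; cv2.imwrite('pics/topz.png',cv2.resize(t,None,fx=3.8,fy=3.8,interpolation=cv2.INTER_CUBIC))
t=cv2.imread('pics/scene0.png')[175:300,145:310]; cv2.imwrite('pics/scz.png',cv2.resize(t,None,fx=4.7,fy=4.7,interpolation=cv2.INTER_CUBIC))
E
```

```text
(no output)
```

View pics/topz.png

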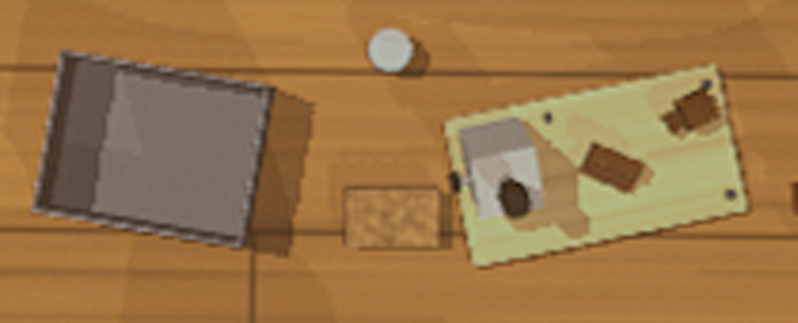

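View pics/scz.png

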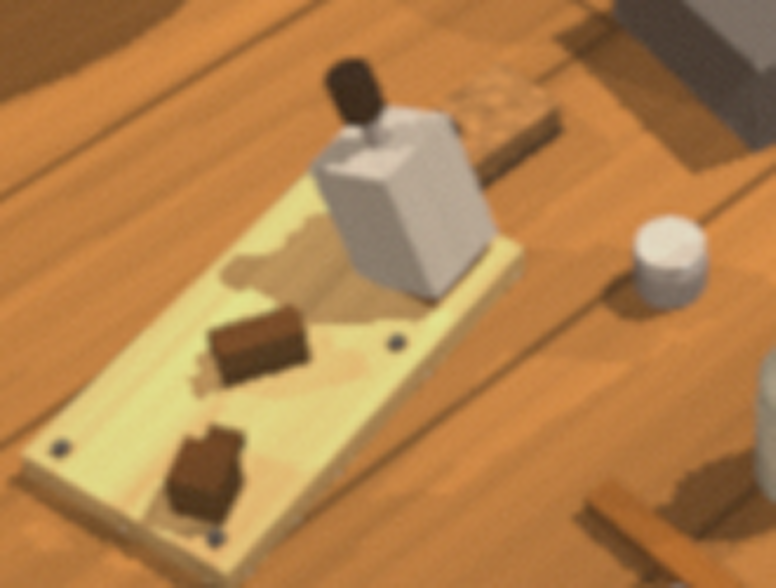

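```bash
cat >> h.py <<'E'
import pickle
def K(c):
    f=210/np.tan(np.radians(c['vfov'])/2); return f
def ray(c,u,v):
    d=np.array([(u-c['cx'])/K(c),-(v-c['cy'])/K(c),-1.]); return R.from_quat(c['rotation']).apply(d)
def onz(c,u,v,z):
    d=ray(c,u,v);p=c['position'];return p+d*(z-p[2])/d[2]
def proj(c,P):
    q=R.from_quat(c['rotation']).inv().apply(np.atleast_2d(P)-c['position']);f=K(c)
    return np.c_[c['cx']+f*q[:,0]/-q[:,2],c['cy']-f*q[:,1]/-q[:,2]]
def ld(n): return pickle.load(open(n,'rb'))
E
python3 - <<'E'
from h import *
for n in('top','scene'):
    c=ld(n+'0.pkl'); hsv=cv2.cvtColor(c['frame'],cv2.COLOR_RGB2HSV)
    pts={'top':[(330,250),(375,240),(346,239),(368,223),(226,234),(288,252),(288,208),(316,240),(340,200)],'scene':[(220,260),(199,249),(189,270),(235,220),(315,175),(288,230)]}[n]
    for p in pts: print(n,p,c['frame'][p[1],p[0]],hsv[p[1],p[0]])
E
```

```text
top (330, 250) [166 134  87] [ 18 121 166]
top (375, 240) [178 179 121] [ 31  83 179]
top (346, 239) [110  72  37] [ 14 169 110]
top (368, 223) [109  70  38] [ 14 166 109]
top (226, 234) [125 112 102] [ 13  47 125]
top (288, 252) [175 130  75] [ 17 146 175]
top (288, 208) [179 180 169] [ 33  16 180]
top (316, 240) [171 158 145] [ 15  39 171]
top (340, 200) [156 108  55] [ 16 165 156]
scene (220, 260) [226 209 129] [ 25 109 226]
scene (199, 249) [90 61 33] [ 15 161  90]
scene (189, 270) [116  73  40] [ 13 167 116]
scene (235, 220) [182 165 146] [ 16  50 182]
scene (315, 175) [124 109  99] [ 12  51 124]
scene (288, 230) [218 200 177] [ 17  48 218]
```

```bash
cat > m.py <<'E'
from h import *
def run(n='top',S=6):
    c=ld(n+'0.pkl'); f=c['frame']
    big=cv2.resize(f,None,fx=S,fy=S,interpolation=cv2.INTER_CUBIC); hsv=cv2.cvtColor(big,cv2.COLOR_RGB2HSV)
    def cont(mask,roi):
        m=np.zeros(mask.shape,np.uint8);x0,y0,x1,y1=[S*a for a in roi];m[y0:y1,x0:x1]=mask[y0:y1,x0:x1]
        m=cv2.morphologyEx(m,cv2.MORPH_OPEN,np.ones((5,5)))
        k=max(cv2.findContours(m,cv2.RETR_EXTERNAL,cv2.CHAIN_APPROX_NONE)[0],key=cv2.contourArea)
        return (k[:,0,:]+.5)/S-.5
    return c,hsv,cont
if __name__=='__main__':
    c,hsv,cont=run()
    def fit(k,z,name):
        P=np.array([onz(c,u,v,z)[:2] for u,v in k]).astype(np.float32)*1000
        (cx,cy),(w,h),a=cv2.minAreaRect(P); print(name,'c',round(cx,1),round(cy,1),'wh',round(w,1),round(h,1),'ang',round(a,2)); return P
    y=cv2.inRange(hsv,(22,60,110),(45,255,255))
    fit(cont(y,(295,205,390,275)),.024,'jig')
    d=cv2.inRange(hsv,(0,0,0),(20,255,138))
    for z in(.024,.056): fit(cont(d,(333,228,358,250)),z,'rebate%g'%z)
    for z in(.024,.058): fit(cont(d,(358,214,377,234)),z,'tenon%g'%z)
    b=cv2.inRange(hsv,(0,0,0),(180,90,255))
    fit(cont(b,(185,200,262,268)),.08,'bin')
    fit(cont(b,(278,200,299,216)),.04,'tin')
    s,hs,co=run('scene')
    y=cv2.inRange(hs,(20,85,150),(35,255,255)); k=co(y,(140,200,270,305)); 
    P=np.array([onz(s,u,v,.024)[:2] for u,v in k]).astype(np.float32)*1000
    print('jig scene',cv2.minAreaRect(P))
E
python3 m.py
```

```text
jig c 501.3 -217.0 wh 161.1 302.1 ang 12.05
rebate0.024 c 499.2 -234.0 wh 64.0 37.6 ang 66.12
rebate0.056 c 499.9 -228.6 wh 62.7 36.8 ang 66.12
tenon0.024 c 560.5 -322.6 wh 42.8 66.4 ang 33.91
tenon0.058 c 559.9 -314.9 wh 41.9 65.0 ang 33.91
bin c 515.7 249.6 wh 223.2 171.6 ang 80.88
tin c 621.5 4.8 wh 47.5 47.5 ang 49.9
jig scene ((503.7308349609375, -218.8060760498047), (161.94039916992188, 300.63677978515625), 12.064513206481934)
```

```bash
python3 - <<'E'
import cv2,numpy as np
t=cv2.imread('pics/top0.png');s=cv2.imread('pics/scene0.png')
def z(i,x0,y0,x1,y1,f): return cv2.resize(i[y0:y1,x0:x1],None,fx=f,fy=f,interpolation=cv2.INTER_NEAREST)
a=np.hstack([z(t,334,212,380,252,8),z(s,176,232,216,292,5.33) if 0 else cv2.resize(z(s,176,232,216,292,8),(320,480))[:320]])
cv2.imwrite('pics/oz.png',z(t,334,212,380,252,15))
cv2.imwrite('pics/oz2.png',z(s,176,234,216,292,10))
E
```

```text
(no output)
```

View pics/oz.png

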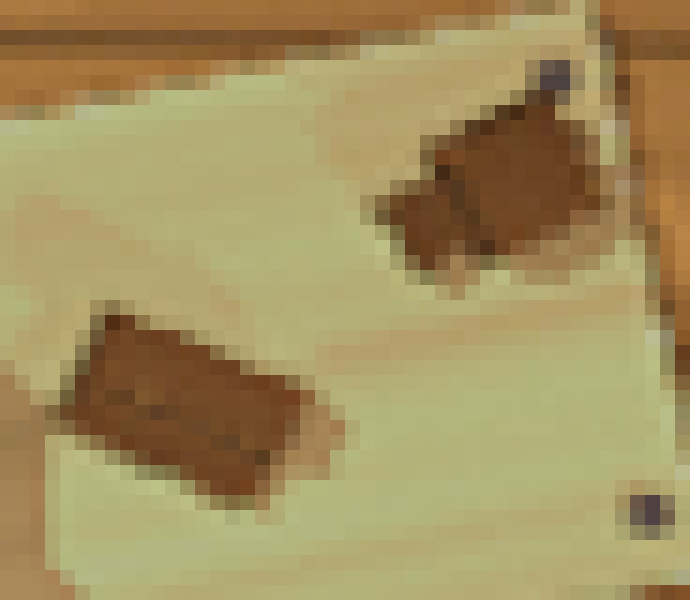

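View pics/oz2.png

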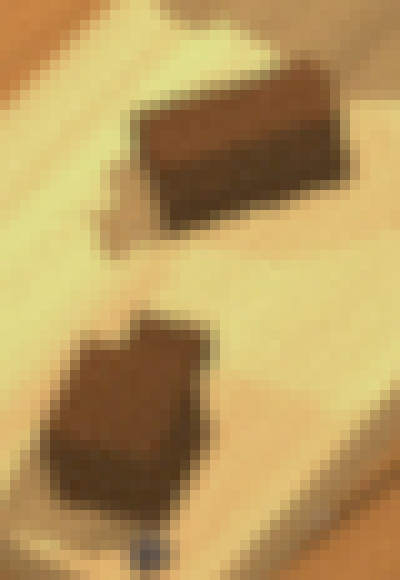

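```bash
python3 - <<'E'
from h import *
t=ld('top0.pkl');s=ld('scene0.pkl')
def T(a,b,z): return onz(t,334+a/15-.5,212+b/15-.5,z)[:2]*1000
def S(a,b,z): return onz(s,176+a/10-.5,234+b/10-.5,z)[:2]*1000
print('rebate top')
A,B=T(100,313,.056),T(302,380,.056);C,D=T(252,500,.042),T(65,425,.042)
print(A,B,C,D,np.linalg.norm(A-B),np.linalg.norm(D-C)); print('mid',(A+B+C+D)/4,'edges mid',(A+B)/2,(C+D)/2,np.degrees(np.arctan2(*(A-B)[::-1])),np.degrees(np.arctan2(*(D-C)[::-1])))
print('scene: step top near edge')
E_,F=S(150,168,.056),S(345,125,.056);G,H=S(172,230,.024),S(348,182,.024)
print(E_,F,G,H,np.linalg.norm(E_-F),np.linalg.norm(G-H),'mid',(E_+F)/2,(G+H)/2,np.degrees(np.arctan2(*(F-E_)[::-1])),np.degrees(np.arctan2(*(H-G)[::-1])))
print('tenon top'); q=[T(450,163,.058),T(487,248,.058),T(603,195,.058),T(555,103,.058)]
print(q,np.mean(q,0),[np.linalg.norm(q[i]-q[i-1]) for i in range(4)]); tip=(T(380,208,.048)+T(425,268,.048))/2; print('tip',tip, tip-np.mean(q,0))
print('scene'); q=[S(80,340,.058),S(45,430,.058),S(155,465,.058),S(190,375,.058)]
print(q,np.mean(q,0),[np.linalg.norm(q[i]-q[i-1]) for i in range(4)])
# knob predicted
a=np.radians(12.05);J=R.from_euler('z',a);o=np.array([.5025,-.218,0])
m=o+J.apply([.005,.105,.118]);ax=J.apply([-np.sin(.349),0,np.cos(.349)])
print('mouth',m,ax,'knobtop',m+ax*.056)
for n,c in(('t',t),('s',s)): print(n,'mouth',proj(c,m),'knobbase',proj(c,m+ax*.02),'knobtop',proj(c,m+ax*.056))
E
```

```text
rebate top
[ 524.52559416 -207.1868978 ] [ 507.24391437 -261.0483719 ] [ 474.79397216 -250.25306572] [ 494.38056001 -199.99348305] 56.566022033531546 53.94126503682894
mid [ 500.23601018 -229.62045461] edges mid [ 515.88475427 -234.11763485] [ 484.58726608 -225.12327438] 72.21094386404458 68.70871331831633
scene: step top near edge
[ 503.59740846 -265.18359821] [ 530.40614927 -215.94473894] [ 502.65236721 -261.6026011 ] [ 524.72090837 -214.33010068] 56.06401560880357 52.17000866798523 mid [ 517.00177887 -240.56416857] [ 513.68663779 -237.96635089] 61.43333975737966 64.97510401313714
tenon top
[array([ 565.25932769, -300.22167911]), array([ 542.75208217, -310.0488397 ]), array([ 557.13758829, -341.0747064 ]), array([ 581.51130131, -328.32704293])] [ 561.66507487 -319.91806704] [np.float64(32.465953277273705), np.float64(24.55909579875962), np.float64(34.19864311537612), np.float64(27.506014082225214)]
tip [ 545.26474354 -289.57965255] [-16.40033132  30.33841449]
scene
[array([ 539.87115647, -317.32288495]), array([ 557.61197623, -342.71274725]), array([ 587.90689747, -328.76590136]), array([ 570.71928762, -303.32148042])] [ 564.02732945 -323.03075349] [np.float64(33.87693203425877), np.float64(30.9738888942794), np.float64(33.351113376319766), np.float64(30.70557749444429)]
mouth [ 0.48546948 -0.11426977  0.118     ] [-0.33442348 -0.07138899  0.93971514] knobtop [ 0.46674177 -0.11826755  0.17062405]
t mouth [[318.38086979 242.52687594]] knobbase [[319.2383044  244.48553938]] knobtop [[320.84045136 248.14537141]]
s mouth [[225.15102278 204.81663939]] knobbase [[222.74124    199.35072965]] knobtop [[218.31666346 189.31483092]]
```

```bash
cat >> h.py <<'E'
def down(psi,tilt=0):
    p=np.radians(psi);y=np.array([np.cos(p),np.sin(p),0]);z=np.array([0,0,-1.]);x=np.cross(y,z)
    return R.from_matrix(np.c_[x,y,z])
def go(pos,Rt):
    s=get_state();R0=R.from_quat(s['tcp_rot'])
    print('at',np.round(s['eef_pos'],4),'open',round(s['opening'],3),'t',round(s['time'],2),'F',np.round(s['contact_force'],1))
    print('rot',np.round((R0.inv()*Rt).as_rotvec(),3),'shift',np.round(R0.inv().apply(np.array(pos)-s['eef_pos']),4))
E
python3 -c "
from h import *
go([.501,-.233,.20],down(-113)); go([.501,-.233,.031],down(-113))"
```

```text
at [ 0.1857 -0.6483  0.23  ] open 0.997 t 0.1 F [ 0.2 -1.2 -0.5]
rot [-0.002  0.     0.68 ] shift [ 0.4174 -0.3124  0.0309]
at [ 0.1857 -0.6483  0.23  ] open 0.997 t 0.1 F [ 0.2 -1.2 -0.5]
rot [-0.002  0.     0.68 ] shift [ 0.4173 -0.3121  0.1999]
```

Emit:
{"name": "arm_command", "arguments": {
  "steps": [
    [[0,0,0.68],[0.417,-0.312,0.03],1],
    [[0,0,0.68],[0.417,-0.312,0.03],1],
    [[0,0,0.68],[0.417,-0.312,0.03],1],
    [[0,0,0.68],[0.417,-0.312,0.03],1],
    [[0,0,0.68],[0.417,-0.312,0.03],1],
    [[0,0,0.68],[0.417,-0.312,0.03],1],
    [[0,0,0.68],[0.417,-0.312,0.03],1],
    [[0,0,0.68],[0.417,-0.312,0.03],1],
    [[0,0,0.68],[0.417,-0.312,0.03],1],
    [[0,0,0.68],[0.417,-0.312,0.03],1],
    [[0,0,0.68],[0.417,-0.312,0.03],1],
    [[0,0,0.68],[0.417,-0.312,0.03],1]
  ],
  "force": 40
}}

```text
time: 1.6
eef_pos: [0.5002, -0.2346, 0.2008]
tcp_rot: [0.98, -0.2, -0.0, -0.001]
contact_force: [-0.3, -0.4, -0.2]
opening: 0.994
```

```bash
python3 -c "
from h import *
print(np.round(get_state()['qpos'],3))
go([.501,-.233,.033],down(-113))
c=snap('scene','s1.png');snap('top','t1.png')"
```

```text
[-6.230e-01  4.500e-02  1.908e+00  1.000e-03  1.190e+00  1.350e+00]
at [ 0.5002 -0.2346  0.2008] open 0.994 t 1.6 F [-0.3 -0.4 -0.2]
rot [-0.002  0.001 -0.001] shift [ 0.0004 -0.0015  0.1678]
```

View pics/s1.png

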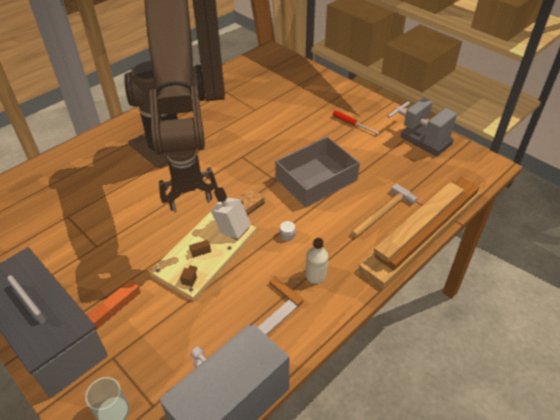

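The arm is over the rebate with its jaws along the offcut's long side, fingertips at about (172,205) and (213,170). Next I descend and grip.

Emit:
{"name": "arm_command", "arguments": {
  "steps": [
    [[0,0,0],[0,-0.0015,0.06],1],
    [[0,0,0],[0,-0.0015,0.115],1],
    [[0,0,0],[0,-0.0015,0.15],1],
    [[0,0,0],[0,-0.0015,0.166],1],
    [[0,0,0],[0,-0.0015,0.168],1],
    [[0,0,0],[0,-0.0015,0.168],-1],
    [[0,0,0],[0,-0.0015,0.168],-1],
    [[0,0,0],[0,-0.0015,0.168],-1],
    [[0,0,0],[0,-0.0015,0.168],-1],
    [[0,0,0],[0,-0.0015,0.168],-1],
    [[0,0,0],[0,-0.0015,0.168],-1]
  ]
}}

```text
time: 3.08
eef_pos: [0.5023, -0.2338, 0.0351]
tcp_rot: [0.98, -0.2, 0.002, -0.0]
contact_force: [-0.0, -0.4, 6.4]
opening: 0.647
```

```bash
python3 -c "
from h import *
go([.501,-.233,.033],down(-113))"
```

```text
at [ 0.5023 -0.2338  0.0351] open 0.647 t 3.08 F [-0.  -0.4  6.4]
rot [-0.001 -0.003 -0.001] shift [-0.0015 -0.0003  0.0021]
```

```bash
python3 -c "
from h import *
go([.502,-.234,.235],down(-113));go([.478,.256,.235],down(-99))"
```

```text
at [ 0.5023 -0.2338  0.0351] open 0.647 t 3.08 F [-0.  -0.4  6.4]
rot [-0.001 -0.003 -0.001] shift [ 4.000e-04  1.000e-04 -1.999e-01]
at [ 0.5023 -0.2338  0.0351] open 0.647 t 3.08 F [-0.  -0.4  6.4]
rot [-0.    -0.003 -0.246] shift [-0.2138 -0.4413 -0.2002]
```

Emit:
{"name": "arm_command", "arguments": {
  "steps": [
    [[0,0,0],[0,0,-0.05],-1],
    [[0,0,0],[0,0,-0.11],-1],
    [[0,0,0],[0,0,-0.17],-1],
    [[0,0,0],[0,0,-0.2],-1],
    [[0,0,-0.03],[-0.027,-0.055,-0.2],-1],
    [[0,0,-0.06],[-0.053,-0.11,-0.2],-1],
    [[0,0,-0.09],[-0.08,-0.165,-0.2],-1],
    [[0,0,-0.12],[-0.107,-0.22,-0.2],-1],
    [[0,0,-0.15],[-0.133,-0.275,-0.2],-1],
    [[0,0,-0.18],[-0.16,-0.33,-0.2],-1],
    [[0,0,-0.22],[-0.187,-0.386,-0.2],-1],
    [[0,0,-0.246],[-0.214,-0.441,-0.2],-1]
  ]
}}

```text
time: 4.58
eef_pos: [0.4769, 0.2579, 0.2349]
tcp_rot: [0.997, -0.078, 0.002, 0.0]
contact_force: [0.3, -0.2, -1.2]
opening: 0.642
```

```bash
python3 -c "
from h import *
go([.478,.256,.04],down(-99))
snap('scene','s2.png')"
```

```text
at [0.4769 0.2579 0.2349] open 0.642 t 4.58 F [ 0.3 -0.2 -1.2]
rot [-0.    -0.004  0.002] shift [0.0006 0.0017 0.1949]
```

View pics/s2.png

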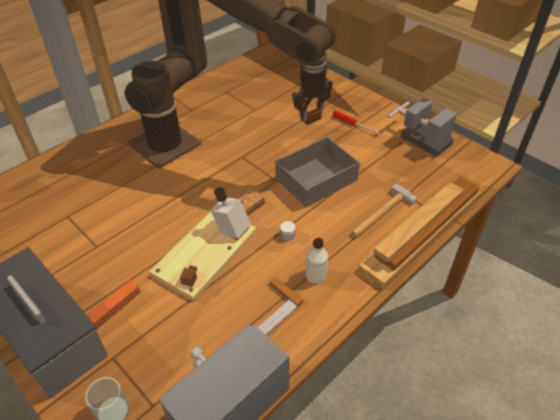

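The offcut is held at (312,113), above the bin in this view. I'll lower it inside and release.

Emit:
{"name": "arm_command", "arguments": {
  "steps": [
    [[0,0,0],[0,0.002,0.06],-1],
    [[0,0,0],[0,0.002,0.12],-1],
    [[0,0,0],[0,0.002,0.17],-1],
    [[0,0,0],[0,0.002,0.195],-1],
    [[0,0,0],[0,0.002,0.197],-1],
    [[0,0,0],[0,0.002,0.197],0.6],
    [[0,0,0],[0,0.002,0.197],0.6],
    [[0,0,0],[0,0.002,0.197],0.6],
    [[0,0,0],[0,0.002,0.14],0.6],
    [[0,0,0],[0,0.002,0.08],0.6],
    [[0,0,0],[0,0.002,0.02],1],
    [[0,0,0],[0,0.002,0.0],1]
  ]
}}

```text
time: 6.12
eef_pos: [0.4774, 0.2629, 0.2415]
tcp_rot: [0.997, -0.075, 0.006, -0.005]
contact_force: [0.6, 0.4, 0.0]
opening: 0.998
```

```bash
python3 -c "
from h import *
go([.561,-.319,.235],down(34))
go([.561,-.319,.034],down(34))
print(np.round(get_state()['qpos'],3))
snap('scene','s3.png')"
```

```text
at [0.4774 0.2629 0.2415] open 0.998 t 6.12 F [0.6 0.4 0. ]
rot [ 0.008 -0.018 -2.315] shift [0.1698 0.5629 0.0024]
at [0.4774 0.2629 0.2415] open 0.998 t 6.12 F [0.6 0.4 0. ]
rot [ 0.008 -0.018 -2.315] shift [0.1676 0.565  0.2034]
[ 0.315 -0.018  1.895  0.005  1.249  2.035]
```

View pics/s3.png

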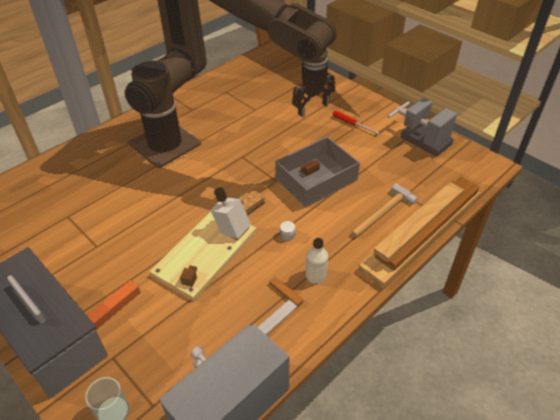

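The rebate lies in the bin at (310,168). Next is the tenon piece.

Emit:
{"name": "arm_command", "arguments": {
  "steps": [
    [[0,0,-0.18],[0.014,0.045,0.0],1],
    [[0,0,-0.36],[0.028,0.094,0.0],1],
    [[0,0,-0.54],[0.042,0.14,0.0],1],
    [[0,0,-0.72],[0.056,0.187,0.0],1],
    [[0,0,-0.9],[0.07,0.235,0.0],1],
    [[0,0,-1.08],[0.085,0.28,0.0],1],
    [[0,0,-1.26],[0.1,0.328,0.0],1],
    [[0,0,-1.44],[0.113,0.375,0.0],1],
    [[0,0,-1.62],[0.127,0.42,0.0],1],
    [[0,0,-1.8],[0.14,0.468,0.0],1],
    [[0,0,-1.98],[0.155,0.515,0.0],1],
    [[0,0,-2.16],[0.169,0.563,0.0],1]
  ]
}}

```text
time: 7.68
eef_pos: [0.5604, -0.3202, 0.2376]
tcp_rot: [0.534, 0.846, 0.008, 0.003]
contact_force: [-0.0, -0.5, -0.7]
opening: 0.998
```

```bash
python3 -c "
from h import *
go([.561,-.319,.10],down(34))
go([.561,-.319,.034],down(34))
print(np.round(get_state()['qpos'],3))"
```

```text
at [ 0.5604 -0.3202  0.2376] open 0.998 t 7.67 F [-0.  -0.5 -0.7]
rot [ 0.017 -0.002 -0.149] shift [ 0.0004 -0.0012  0.1376]
at [ 0.5604 -0.3202  0.2376] open 0.998 t 7.67 F [-0.  -0.5 -0.7]
rot [ 0.017 -0.002 -0.149] shift [ 2.000e-04 -2.300e-03  2.036e-01]
[-0.682  0.214  1.652  0.017  1.271 -1.132]
```

Emit:
{"name": "arm_command", "arguments": {
  "steps": [
    [[0.008,0,-0.1],[0,-0.001,0.05],1],
    [[0.017,0,-0.149],[0,-0.002,0.11],1],
    [[0.017,0,-0.149],[0,-0.002,0.165],1],
    [[0.017,0,-0.149],[0,-0.002,0.195],1],
    [[0.017,0,-0.149],[0,-0.002,0.203],1],
    [[0.017,0,-0.149],[0,-0.002,0.203],-1],
    [[0.017,0,-0.149],[0,-0.002,0.203],-1],
    [[0.017,0,-0.149],[0,-0.002,0.203],-1],
    [[0.017,0,-0.149],[0,-0.002,0.203],-1],
    [[0.017,0,-0.149],[0,-0.002,0.203],-1],
    [[0.017,0,-0.149],[0,-0.002,0.203],-1],
    [[0.017,0,-0.149],[0,-0.002,0.203],-1]
  ]
}}

```text
time: 9.18
eef_pos: [0.5627, -0.3201, 0.037]
tcp_rot: [0.469, 0.883, -0.0, 0.001]
contact_force: [0.7, 0.2, 5.7]
opening: 0.399
```

```bash
python3 -c "
from h import *
go([.561,-.319,.235],down(34))
go([.553,.244,.235],down(70))
print(np.round(get_state()['qpos'],3))"
```

```text
at [ 0.5627 -0.3201  0.037 ] open 0.399 t 9.18 F [0.7 0.2 5.7]
rot [0.001 0.002 0.   ] shift [ 0.0015 -0.0006 -0.198 ]
at [ 0.5627 -0.3201  0.037 ] open 0.399 t 9.18 F [0.7 0.2 5.7]
rot [ 0.     0.002 -0.628] shift [ 0.4726  0.3077 -0.1986]
[-6.740e-01  4.410e-01  1.762e+00  1.000e-03  9.370e-01 -1.268e+00]
```

Emit:
{"name": "arm_command", "arguments": {
  "steps": [
    [[0,0,0],[0,0,-0.05],-1],
    [[0,0,0],[0,0,-0.11],-1],
    [[0,0,0],[0,0,-0.17],-1],
    [[0,0,-0.05],[0.02,0.013,-0.2],-1],
    [[0,0,-0.1],[0.067,0.044,-0.2],-1],
    [[0,0,-0.17],[0.115,0.075,-0.2],-1],
    [[0,0,-0.24],[0.165,0.107,-0.2],-1],
    [[0,0,-0.31],[0.214,0.14,-0.2],-1],
    [[0,0,-0.38],[0.264,0.172,-0.2],-1],
    [[0,0,-0.45],[0.314,0.204,-0.2],-1],
    [[0,0,-0.52],[0.364,0.237,-0.2],-1],
    [[0,0,-0.59],[0.414,0.27,-0.2],-1]
  ]
}}

```text
time: 10.68
eef_pos: [0.5539, 0.1762, 0.2365]
tcp_rot: [0.191, 0.982, -0.0, 0.001]
contact_force: [-0.0, -0.4, 0.1]
opening: 0.4
```

```bash
python3 -c "
from h import *
go([.553,.244,.1],down(70))
go([.553,.244,.045],down(70))"
```

```text
at [0.5539 0.1762 0.2365] open 0.4 t 10.68 F [-0.  -0.4  0.1]
rot [-0.     0.003 -0.036] shift [0.0267 0.0625 0.1364]
at [0.5539 0.1762 0.2365] open 0.4 t 10.68 F [-0.  -0.4  0.1]
rot [-0.     0.003 -0.036] shift [0.0268 0.0626 0.1914]
```

Emit:
{"name": "arm_command", "arguments": {
  "steps": [
    [[0,0,-0.036],[0.018,0.042,0],-1],
    [[0,0,-0.036],[0.027,0.0625,0.01],-1],
    [[0,0,-0.036],[0.027,0.0625,0.06],-1],
    [[0,0,-0.036],[0.027,0.0625,0.12],-1],
    [[0,0,-0.036],[0.027,0.0625,0.17],-1],
    [[0,0,-0.036],[0.027,0.0625,0.19],-1],
    [[0,0,-0.036],[0.027,0.0625,0.19],0.6],
    [[0,0,-0.036],[0.027,0.0625,0.19],0.6],
    [[0,0,-0.036],[0.027,0.0625,0.19],0.6],
    [[0,0,-0.036],[0.027,0.0625,0.13],0.6],
    [[0,0,-0.036],[0.027,0.0625,0.07],0.6],
    [[0,0,-0.036],[0.027,0.0625,0.0],0.7]
  ]
}}

```text
time: 12.18
eef_pos: [0.5525, 0.2443, 0.2325]
tcp_rot: [0.173, 0.985, 0.0, 0.002]
contact_force: [0.6, 0.2, -0.1]
opening: 0.851
```

```bash
python3 - <<'E'
from h import *
a=np.radians(12.05);J=R.from_euler('z',a)
ax=J.apply([-np.sin(.349),0,np.cos(.349)])
g=np.array([.48547,-.11427,.118])+ax*.040
for tilt in (0,10,20):
  t=np.radians(tilt); z=-J.apply([-np.sin(t),0,np.cos(t)])
  for sgn in(-1,1):
    y=sgn*J.apply([0,1,0]);Rt=R.from_matrix(np.c_[np.cross(y,z),y,z])
    for back in (.08,0):
        p=g+.019*z-back*z
        print(tilt,sgn,back,np.round(p,4)); go(p,Rt)
print(np.round(get_state()['qpos'],3))
snap('scene','s4.png');snap('top','t4.png')
E
```

```text
0 -1 0.08 [ 0.4721 -0.1171  0.2166]
at [0.5525 0.2443 0.2325] open 0.851 t 12.18 F [ 0.6  0.2 -0.1]
rot [0.006 0.    2.583] shift [-0.0479 -0.3671  0.0157]
0 -1 0 [ 0.4721 -0.1171  0.1366]
at [0.5525 0.2443 0.2325] open 0.851 t 12.18 F [ 0.6  0.2 -0.1]
rot [0.006 0.    2.583] shift [-0.0475 -0.3672  0.0957]
0 1 0.08 [ 0.4721 -0.1171  0.2166]
at [0.5525 0.2443 0.2325] open 0.851 t 12.18 F [ 0.6  0.2 -0.1]
rot [-0.     0.005 -0.559] shift [-0.0479 -0.3671  0.0157]
0 1 0 [ 0.4721 -0.1171  0.1366]
at [0.5525 0.2443 0.2325] open 0.851 t 12.18 F [ 0.6  0.2 -0.1]
rot [-0.     0.005 -0.559] shift [-0.0475 -0.3672  0.0957]
10 -1 0.08 [ 0.4617 -0.1193  0.2157]
at [0.5525 0.2443 0.2325] open 0.851 t 12.18 F [ 0.6  0.2 -0.1]
rot [-0.219  0.065  2.575] shift [-0.0389 -0.3727  0.0166]
10 -1 0 [ 0.4753 -0.1164  0.1369]
at [0.5525 0.2443 0.2325] open 0.851 t 12.18 F [ 0.6  0.2 -0.1]
rot [-0.219  0.065  2.575] shift [-0.0503 -0.3654  0.0954]
10 1 0.08 [ 0.4617 -0.1193  0.2157]
at [0.5525 0.2443 0.2325] open 0.851 t 12.18 F [ 0.6  0.2 -0.1]
rot [-0.049 -0.165 -0.558] shift [-0.0389 -0.3727  0.0166]
10 1 0 [ 0.4753 -0.1164  0.1369]
at [0.5525 0.2443 0.2325] open 0.851 t 12.18 F [ 0.6  0.2 -0.1]
rot [-0.049 -0.165 -0.558] shift [-0.0503 -0.3654  0.0954]
20 -1 0.08 [ 0.4517 -0.1215  0.2129]
at [0.5525 0.2443 0.2325] open 0.851 t 12.18 F [ 0.6  0.2 -0.1]
rot [-0.443  0.129  2.55 ] shift [-0.0302 -0.3782  0.0193]
20 -1 0 [ 0.4784 -0.1158  0.1377]
at [0.5525 0.2443 0.2325] open 0.851 t 12.18 F [ 0.6  0.2 -0.1]
rot [-0.443  0.129  2.55 ] shift [-0.053  -0.3638  0.0946]
20 1 0.08 [ 0.4517 -0.1215  0.2129]
at [0.5525 0.2443 0.2325] open 0.851 t 12.18 F [ 0.6  0.2 -0.1]
rot [-0.098 -0.335 -0.553] shift [-0.0302 -0.3782  0.0193]
20 1 0 [ 0.4784 -0.1158  0.1377]
at [0.5525 0.2443 0.2325] open 0.851 t 12.18 F [ 0.6  0.2 -0.1]
rot [-0.098 -0.335 -0.553] shift [-0.053  -0.3638  0.0946]
[ 0.249  0.129  1.759 -0.002  1.25  -0.972]
```

View pics/s4.png

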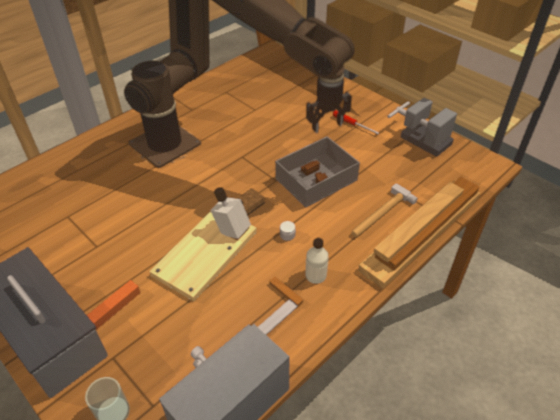

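Both offcuts are in the bin, at (310,168) and (320,177), and the jig base is clear. Next I move to a standoff above the knob with the tool leaning along the bore.

Emit:
{"name": "arm_command", "arguments": {
  "steps": [
    [[0,0,-0.1],[0,-0.06,0],1],
    [[0,0,-0.2],[0,-0.12,0],1],
    [[0,0,-0.3],[0,-0.18,0],1],
    [[-0.03,-0.1,-0.4],[-0.01,-0.24,0],1],
    [[-0.06,-0.2,-0.5],[-0.02,-0.3,0],1],
    [[-0.098,-0.3,-0.553],[-0.03,-0.36,0],1],
    [[-0.098,-0.335,-0.553],[-0.03,-0.378,0],1],
    [[-0.098,-0.335,-0.553],[-0.03,-0.378,0.01],1],
    [[-0.098,-0.335,-0.553],[-0.03,-0.378,0.015],1],
    [[-0.098,-0.335,-0.553],[-0.03,-0.378,0.019],1],
    [[-0.098,-0.335,-0.553],[-0.03,-0.378,0.019],1]
  ]
}}

```text
time: 13.65
eef_pos: [0.457, -0.1187, 0.2183]
tcp_rot: [-0.104, 0.978, 0.02, 0.181]
contact_force: [-0.9, 1.1, -0.3]
opening: 1.002
```

```bash
cat >> h.py <<'E'
J=R.from_euler('z',np.radians(12.05)); AX=J.apply([-np.sin(.349),0,np.cos(.349)]); MOUTH=np.array([.48547,-.11427,.118])
RT=R.from_matrix(np.c_[np.cross(J.apply([0,1,0]),-AX),J.apply([0,1,0]),-AX])
E
python3 - <<'E'
from h import *
go(MOUTH+AX*(.040-.019+.08),RT)
go(MOUTH+AX*(.040-.019),RT)
print(np.round(get_state()['qpos'],3))
snap('scene','s5.png')
c=snap('top','t5.png')
i=cv2.imread('pics/s5.png')[130:260,140:300];cv2.imwrite('pics/s5z.png',cv2.resize(i,None,fx=4.5,fy=4.5,interpolation=cv2.INTER_CUBIC))
E
```

```text
at [ 0.457  -0.1187  0.2183] open 1.002 t 13.65 F [-0.9  1.1 -0.3]
rot [0.002 0.018 0.001] shift [ 0.0074 -0.0016  0.0029]
at [ 0.457  -0.1187  0.2183] open 1.002 t 13.65 F [-0.9  1.1 -0.3]
rot [0.002 0.018 0.001] shift [ 0.0088 -0.0018  0.0829]
[-0.616 -0.354  2.254  0.318  1.012 -2.537]
```

View pics/s5z.png

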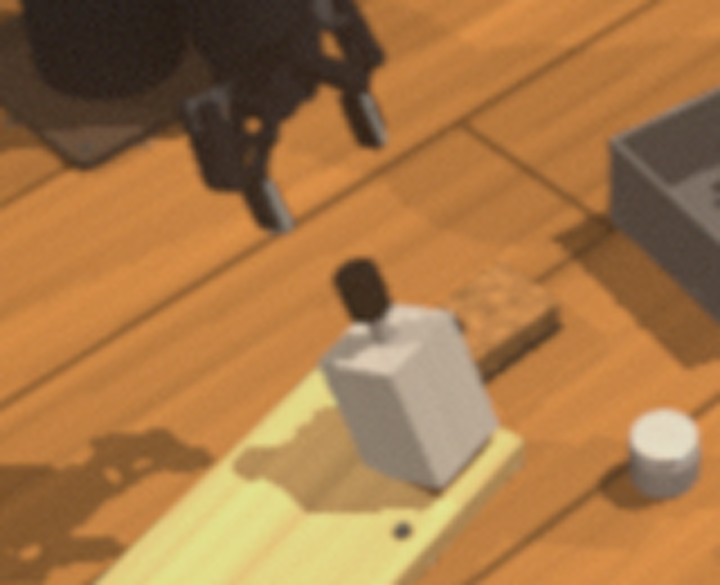

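The fingers straddle the line of the knob (knob at 360,290 in the crop), and the pose is nearly reached. I'll triangulate the knob from both initial views as a check.

```bash
python3 - <<'E'
from h import *
S=6;L=[]
for n,roi in(('top',(310,236,330,256)),('scene',(210,182,230,206))):
    c=ld(n+'0.pkl'); x0,y0,x1,y1=roi
    b=cv2.resize(c['frame'],None,fx=S,fy=S,interpolation=cv2.INTER_CUBIC)
    g=b.max(axis=2)
    for th in(80,95):
        m=np.zeros(g.shape,np.uint8); m[y0*S:y1*S,x0*S:x1*S]=(g[y0*S:y1*S,x0*S:x1*S]<th)*255
        k=max(cv2.findContours(m,0,cv2.CHAIN_APPROX_NONE)[0],key=cv2.contourArea)
        (u,v),wh,a=cv2.minAreaRect(k); u=(u+.5)/S-.5;v=(v+.5)/S-.5
        print(n,th,round(u,2),round(v,2),np.array(wh)/S,a, 'pred',proj(c,MOUTH+AX*.038))
    d=ray(c,u,v);L.append((c['position'],d/np.linalg.norm(d)))
(p,d),(q,e)=L
A=np.c_[d,-e];t=np.linalg.lstsq(A,q-p,rcond=None)[0]
P,Q=p+d*t[0],q+e*t[1];print(P,Q,'gap',np.linalg.norm(P-Q),'pred',MOUTH+AX*.038, 'jigframe diff',J.inv().apply((P+Q)/2-MOUTH-AX*.038))
E
```

```text
top 80 319.92 246.56 [9.5751756  7.01419576] 65.77225494384766 pred [[320.0297559 246.2931917]]
top 95 319.92 246.53 [10.15415827  7.42967542] 67.16634368896484 pred [[320.0297559 246.2931917]]
scene 80 220.18 194.39 [13.15377172  8.43936602] 65.224853515625 pred [[220.54317171 194.3650418 ]]
scene 95 220.18 194.42 [13.95851008  9.10026042] 64.53665161132812 pred [[220.54317171 194.3650418 ]]
[ 0.47184136 -0.11670261  0.15262545] [ 0.47134812 -0.1172666   0.15270483] gap 0.0007534396903973545 pred [ 0.47276191 -0.11698278  0.15370918] jigframe diff [-0.00114183  0.00024188 -0.00104403]
```

Prediction and triangulation agree to about 1 mm. Descending now, before closing.

Emit:
{"name": "arm_command", "arguments": {
  "steps": [
    [[0.002,0.018,0.001],[0.008,-0.0018,0.003],1],
    [[0.002,0.018,0.001],[0.0085,-0.0018,0.01],1],
    [[0.002,0.018,0.001],[0.0088,-0.0018,0.03],1],
    [[0.002,0.018,0.001],[0.0088,-0.0018,0.05],1],
    [[0.002,0.018,0.001],[0.0088,-0.0018,0.07],1],
    [[0.002,0.018,0.001],[0.0088,-0.0018,0.083],1],
    [[0.002,0.018,0.001],[0.0088,-0.0018,0.083],1],
    [[0.002,0.018,0.001],[0.0088,-0.0018,0.083],1]
  ]
}}

```text
time: 14.75
eef_pos: [0.479, -0.1165, 0.1388]
tcp_rot: [-0.103, 0.979, 0.018, 0.173]
contact_force: [-0.2, 0.9, 0.2]
opening: 1.001
```

```bash
python3 - <<'E'
from h import *
go(MOUTH+AX*(.040-.019),RT)
snap('scene','s6.png')
i=cv2.imread('pics/s6.png')[130:260,140:300];cv2.imwrite('pics/s6z.png',cv2.resize(i,None,fx=4.5,fy=4.5,interpolation=cv2.INTER_CUBIC))
E
```

```text
at [ 0.479  -0.1165  0.1388] open 1.001 t 14.75 F [-0.2  0.9  0.2]
rot [-0.001  0.001  0.   ] shift [0.0007 0.0008 0.0008]
```

View pics/s6z.png

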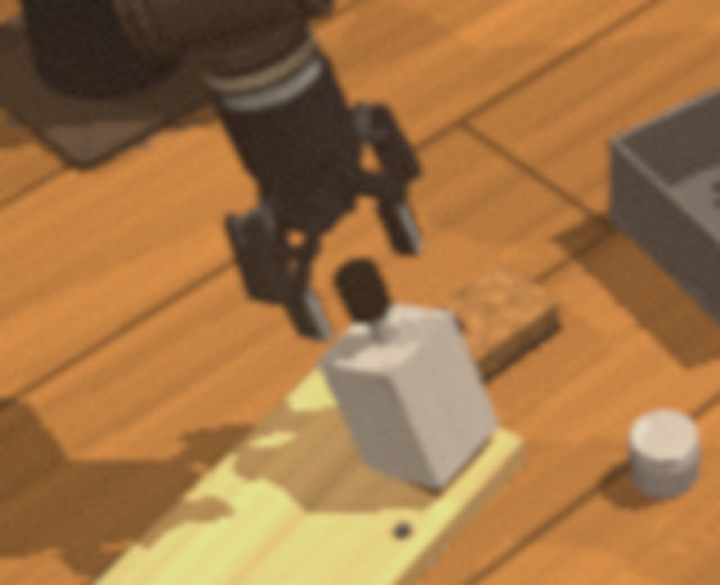

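Fingers at (310,320) and (405,235) bracket the knob at (360,290). I'll close gently, correcting the last 0.8 mm.

Emit:
{"name": "arm_command", "arguments": {
  "steps": [
    [[0,0,0],[0.0007,0.0008,0.0008],0.6],
    [[0,0,0],[0.0007,0.0008,0.0008],0.45],
    [[0,0,0],[0.0007,0.0008,0.0008],0.4],
    [[0,0,0],[0.0007,0.0008,0.0008],0.38],
    [[0,0,0],[0.0007,0.0008,0.0008],0.36],
    [[0,0,0],[0.0007,0.0008,0.0008],0.34]
  ],
  "force": 25
}}

```text
time: 15.55
eef_pos: [0.4785, -0.1159, 0.138]
tcp_rot: [-0.103, 0.979, 0.018, 0.173]
contact_force: [0.6, 0.6, 0.1]
opening: 0.673
```

Emit:
{"name": "arm_command", "arguments": {
  "steps": [
    [[0,0,0],[0,0,0],-1],
    [[0,0,0],[0,0,0],-1],
    [[0,0,0],[0,0,0],-1],
    [[0,0,0],[0,0,0],-1]
  ],
  "force": 25
}}

```text
time: 16.05
eef_pos: [0.4785, -0.1158, 0.1381]
tcp_rot: [-0.104, 0.979, 0.018, 0.173]
contact_force: [-1.0, -0.3, 0.5]
opening: 0.34
```

```bash
python3 - <<'E'
from h import *
go(MOUTH+AX*(.040-.019),RT)
go(MOUTH+AX*(.040-.019+.042),RT)
s=get_state();print('F jig frame',J.inv().apply(s['contact_force']))
E
```

```text
at [ 0.4785 -0.1158  0.1381] open 0.34 t 16.05 F [-1.  -0.3  0.5]
rot [-0.001  0.001  0.001] shift [0.0002 0.0001 0.0003]
at [ 0.4785 -0.1158  0.1381] open 0.34 t 16.05 F [-1.  -0.3  0.5]
rot [-0.001  0.001  0.001] shift [ 0.0001  0.     -0.0417]
F jig frame [-1.08365756 -0.11810581  0.5313537 ]
```

Emit:
{"name": "arm_command", "arguments": {
  "steps": [
    [[0,0,0],[0,0,0],-1],
    [[0,0,0],[0,0,0],-1],
    [[0,0,0],[0,0,-0.002],-1],
    [[0,0,0],[0,0,-0.005],-1],
    [[0,0,0],[0,0,-0.008],-1],
    [[0,0,0],[0,0,-0.01],-1]
  ],
  "force": 35
}}

```text
time: 16.8
eef_pos: [0.4749, -0.1165, 0.1475]
tcp_rot: [-0.104, 0.979, 0.018, 0.173]
contact_force: [0.4, 0.1, -2.6]
opening: 0.335
```

```bash
python3 - <<'E'
from h import *
go(MOUTH+AX*(.040-.019+.042),RT)
s=get_state();print('F tool frame',RT.inv().apply(s['contact_force']),s['wrist_torque'])
snap('scene','s7.png')
i=cv2.imread('pics/s7.png')[130:260,140:300];cv2.imwrite('pics/s7z.png',cv2.resize(i,None,fx=4.5,fy=4.5,interpolation=cv2.INTER_CUBIC))
E
```

```text
at [ 0.4749 -0.1165  0.1475] open 0.335 t 16.8 F [ 0.4  0.1 -2.6]
rot [-0.001  0.001  0.001] shift [-0.0001 -0.0001 -0.0316]
F tool frame [0.48221094 0.03220067 2.61834185] [-0.04177668  0.131887   -0.01147794]
```

View pics/s7z.png

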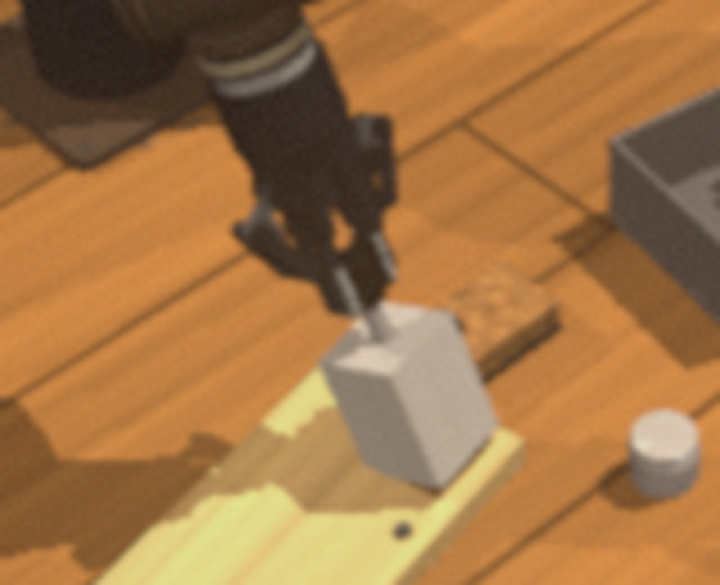

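The knob is between the pads at (355,280) and has risen, with more shank showing. The load is about 2.6 N along the bore and 0.5 N sideways. I'll draw it another 32 mm.

Emit:
{"name": "arm_command", "arguments": {
  "steps": [
    [[0,0,0],[0,0,-0.004],-1],
    [[0,0,0],[0,0,-0.008],-1],
    [[0,0,0],[0,0,-0.012],-1],
    [[0,0,0],[0,0,-0.016],-1],
    [[0,0,0],[0,0,-0.02],-1]
  ]
}}

```text
time: 17.48
eef_pos: [0.4681, -0.118, 0.1667]
tcp_rot: [-0.104, 0.979, 0.018, 0.173]
contact_force: [-0.5, -0.3, -2.3]
opening: 0.337
```

```bash
python3 - <<'E'
from h import *
go(MOUTH+AX*(.040-.019+.042),RT)
s=get_state();print('F tool frame',RT.inv().apply(s['contact_force']),s['wrist_torque'])
E
```

```text
at [ 0.4681 -0.118   0.1667] open 0.337 t 17.48 F [-0.5 -0.3 -2.3]
rot [-0.001  0.001  0.001] shift [-0.0001 -0.     -0.0111]
F tool frame [ 1.32691176 -0.1544695   1.9760414 ] [-0.04198848  0.22493798 -0.02368777]
```

Emit:
{"name": "arm_command", "arguments": {
  "steps": [
    [[0,0,0],[0,0,-0.004],-1],
    [[0,0,0],[0,0,-0.008],-1],
    [[0,0,0],[0,0,-0.011],-1],
    [[0,0,0],[0,0,-0.0115],-1],
    [[0,0,0],[0,0,-0.0115],-1],
    [[0,0,0],[0,0,-0.0115],-1]
  ]
}}

```text
time: 18.23
eef_pos: [0.4642, -0.1188, 0.1774]
tcp_rot: [-0.104, 0.979, 0.018, 0.173]
contact_force: [0.4, 0.6, -1.3]
opening: 0.342
```

```bash
python3 - <<'E'
from h import *
go(MOUTH+AX*(.040-.019+.042),RT)
s=get_state();print('F tool frame',RT.inv().apply(s['contact_force']),s['wrist_torque'],s['dq'].round(4))
c=snap('scene','s8.png')
i=cv2.imread('pics/s8.png')[150:240,180:260];cv2.imwrite('pics/s8z.png',cv2.resize(i,None,fx=6.6,fy=6.6,interpolation=cv2.INTER_CUBIC))
for a in (0,.002,.006,.062): print(a,(proj(c,MOUTH+AX*a)-[180,150])*6.6)
i=cv2.imread('pics/s8.png')[130:260,140:380];cv2.imwrite('pics/s8w.png',cv2.resize(i,None,fx=3.3,fy=3.3,interpolation=cv2.INTER_CUBIC))
E
```

```text
at [ 0.4642 -0.1188  0.1774] open 0.342 t 18.23 F [ 0.4  0.6 -1.3]
rot [-0.001  0.001  0.001] shift [-0.0001 -0.      0.0003]
F tool frame [-0.01595903  0.49843509  1.35810575] [-0.10714715  0.20925888 -0.06164979] [ 0.0007  0.0026  0.001  -0.0016  0.0002 -0.0016]
0 [[297.9971102  361.79068504]]
0.002 [[296.41670877 358.20599203]]
0.006 [[293.24923535 351.02147576]]
0.062 [[247.94995576 248.27289083]]
```

View pics/s8z.png

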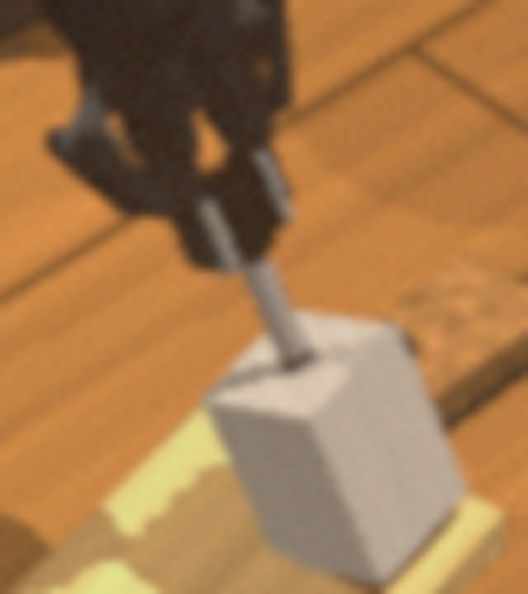

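View pics/s8w.png

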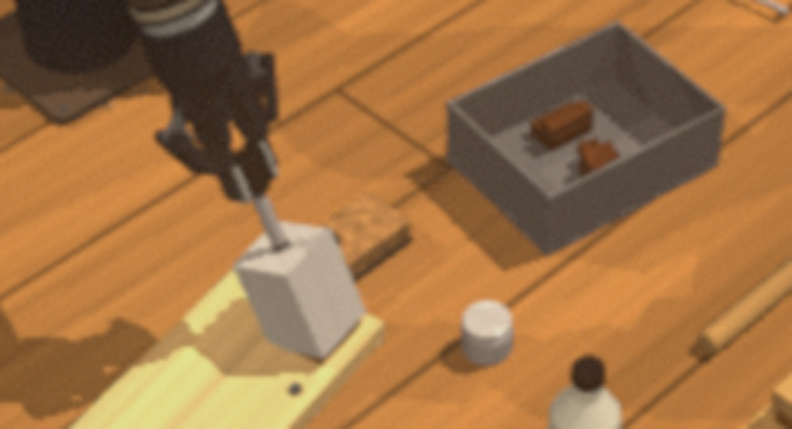

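The dark groove shows at about (295,358) in the crop, just clear of the block face, where 62 mm was predicted to put it. Both offcuts lie in the bin and the bystanders have not moved. I'll let it settle briefly, then hand in.

Emit:
{"name": "arm_command", "arguments": {
  "steps": [
    [[0,0,0],[0,0,0],-1],
    [[0,0,0],[0,0,0],-1],
    [[0,0,0],[0,0,0],-1]
  ]
}}

```text
time: 18.65
eef_pos: [0.4642, -0.1188, 0.1774]
tcp_rot: [-0.104, 0.979, 0.018, 0.173]
contact_force: [-0.2, -0.6, -2.1]
opening: 0.336
```

```bash
python3 - <<'E'
from h import *
go(MOUTH+AX*(.040-.019+.042),RT)
print(sign_off())
E
```

```text
at [ 0.4642 -0.1188  0.1774] open 0.336 t 18.65 F [-0.2 -0.6 -2.1]
rot [-0.001  0.001  0.001] shift [-0.0001 -0.0001  0.0002]
the job is handed in; nothing more can be done
None
```

I put both offcuts in the scrap bin, then gripped the rod by its knob and drew it about 42 mm along the leaning bore. It was handed in at 18.7 s, still held with the grip set to 35 N. No verdict was reported.

- **Rod:** In the last picture the groove is just clear of the block face. The distance the arm moved puts the shank showing at about 62 mm. I did not measure that length directly from a picture.
- **Alignment:** The tool was within about 0.002 rad of the bore direction I worked out, and within 0.3 mm of the target position. The outside force on the tool was about 2 N, mostly the rod's weight. The opening read 28.6 mm on the 30 mm knob, slightly under its size.
- **Offcuts:** Both lie flat on the bin floor in the last picture.
- **Bystanders:** They look unmoved in the pictures. I judged this by eye and did not measure it.

The knob's position triangulated from the two cameras differed by about 1.5 mm from the one worked out from the jig; I used the jig's figure. The only other reading of note was a brief 6 N upward force on the tool when gripping each offcut. No check failed.

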